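# Clamp the ball-mill jar shut

## Task

Clamp the lid of the ball-mill jar shut with the steel clamp bar lying on the bench: tilt the bar's short eye past the wide head of one stud, level the bar over the lid so that the long eye goes over the other stud, then slide the bar home so that both heads hold it down against the lid's rubber gasket, and let go. The jar is porcelain: work gently and squeeze the gasket no further than is needed, never flat; leave the cup, the plaster mould and the brush alone.

Things in the scene. Friction and masses are not known exactly. Their poses are not given: they have to be found in the camera images.
- jar: White porcelain ball-mill jar, 120 mm wide, fixed upright in a 164 mm wooden ring on the bench, lid on. A dark steel collar, fixed on the flats of its neck, carries two equal upright studs 124 mm apart, in line with the jar's x. The collar was set by hand: it sits 0 to 7 mm off centre, either way along x, never sideways. Origin on the bench on the jar's axis; z up; x roughly away from the robot.
- neck (a point): Point on the jar's axis 150 mm above the bench, level with the undersides of the studs' heads. Each stud: round 8 mm shank, free from 126 to 150 mm above the bench; on top a flat hammer head 30 mm long (along the jar's x), 12 mm wide (y), 4 mm thick (150 to 154 mm), centred on the shank.
- lid_boss (a point): Middle of the flat top of the lid's boss (40 mm wide, on the jar's axis; the lid is a white disc 98 mm wide, its top 10 mm below the boss's). At rest 148.0 to 149.5 mm above the bench, as gaskets differ in thickness, so a level bar up against the heads squeezes the gasket 2.0 to 3.5 mm.
- lid (a joint): How far the lid is pressed down into its rubber gasket, in m: 0 at rest, 0.008 at most. It springs back with about 3 N per mm. Beyond 0.006 it counts as squeezed flat.
- bar: Clamp bar, loose on the bench: flat steel 28 mm wide, 4 mm thick, 163 mm long (x = -76.5 to +86.5 mm), about 0.22 kg, an eye through each end. Upright grip rib on top: 44 mm along x, 12 mm wide, 4 to 38 mm above the underside, centred on the origin. Origin on the underside, at the point midway between the studs when home; x towards the short eye, z up on the rib's side.
- short_eye (a point): Centre of the short eye, at half thickness: rectangular, x = +57 to +78.5 mm of the bar, 16 mm wide. 21.5 mm is less than a head's 30 mm, so it passes only tilted about 30 deg with the long-eye end up: outer edge in under the head up to the shank, then lowered. Home is 12 mm back from there, its inner edge about 1 mm from the shank. Bar fits either way round.
- long_eye (a point): Centre of the long eye, at half thickness: rectangular, x = -68.5 to -32.5 mm of the bar, 16 mm wide. It passes level over a head while the short eye's outer edge is within about 2 mm of its own shank; sliding the bar home then brings its outer edge under that head. Axes as the bar's.
- cup: Bystander: unglazed pale cup, 68 mm wide, 75 mm high; origin at the middle of its foot.
- mould: Bystander: plaster mould block, 120 x 85 x 45 mm; origin at the middle of its underside.
- brush: Bystander: glaze brush lying on the bench, handle towards its -x; origin on its underside.
There are look-alikes about, which are no part of the job. What is shaped like the bar but blue is not meant.

How it is judged (in metres and radians):
At the end, for the whole second after the job is handed in: Released and at rest, either way round: bar level (0.03 rad) over the lid, held down by both heads with its underside 143 to 148 mm up and the gasket squeezed over 1.2 mm, within 5 mm of the jar's axis sideways and 12 mm along it, in line with the studs within 0.15 rad (value of joint lid above 0.0012 m and angle between bar's own z axis and vertical below 0.03 rad and angle between the x axis of bar and the x axis of jar, either way round below 0.15 rad and z of bar in the frame of jar between 0.143 and 0.148 m and y of bar in the frame of jar between -0.005 and 0.005 m and x of bar in the frame of jar between -0.012 and 0.012 m and linear speed of bar below 0.01 m/s and angular speed of bar below 0.1 rad/s); the robot touches nothing.
It fails at once if the gasket is squeezed flat (lid pressed down more than 6 mm) (value of joint lid above 0.006 m).
It fails at once if the bar is forced against the jar or its studs with more than 25 N (contact force between bar and jar above 25 N).
It fails at once if the cup is disturbed (moved more than 25 mm) (distance of cup from where it was at the start of the episode above 0.025 m).
It fails at once if the plaster mould is disturbed (moved more than 25 mm) (distance of mould from where it was at the start of the episode above 0.025 m).
It fails at once if the brush is disturbed (moved more than 25 mm) (distance of brush from where it was at the start of the episode above 0.025 m).
It also fails if it takes over 42 s, if anything falls off the work surface, if the arm or the gripper's body presses on something with over 40 N, if the wrist force passes 120 N, or if a joint passes its speed limit or range.

## Robot

A 6-joint arm with a two-finger parallel gripper is mounted at the origin on the work surface. World frame = base frame: x ahead of the robot, y to its left, z up, the work surface at z = 0. Lengths are in m, angles in degrees, forces in N, time in s.
With the tool pointing down it reaches from about 0.35 to 0.875 m from the base axis. Payload 4.2 kg.
Tool frame: the origin (TCP) lies midway between the tips of the shut fingers; the grasp point (between the pads) lies 19 mm behind it; z points along the fingers, y is the direction in which the jaws open and shut (so a half turn about z gives the same grasp; the last joint's range is limited). The gripper opens to 87 mm and grips with 3 to 60 N. Pads are 19 mm wide; open, the fingers measure 117 mm over their backs; the gripper's body (75 mm by 190 mm) begins 51 mm behind the grasp point.
Start: joints at [83.056, 22.042, 0.453, 0, -68.411, -14.817], TCP at [0.232, 0.58, 0.223] pointing down, gripper open.
Joint ranges: [-179.83, 179.83], [-69.29, 118.12], [-61.27, 80.66], [-181.25, 117.63], [-171.15, -9.14], [-177.46, 177.46]. Speed limits (degrees/s): [159.86, 159.86, 180, 180, 180, 180].

## Interface

Orientations are given as a 3x3 rotation matrix whose columns are the frame's x, y, z axes.
In Python, from station import r gives the robot as it stands.
- The arm moves only by the tool servo_tool, never from a script. Its arguments are lists of equal length, an entry for each row: "slide": the shift along the world's x, y, z in units of 60 mm (1.0 is 60 mm), a list of three; "twist": the turn, a rotation vector about the world's x, y, z in units of 6 degrees (1.0 is 6 degrees), a list of three; "gripper": the closure, from 0 (fully open) to 1 (shut). In form: {"slide": [[x, y, z], ...], "twist": [[wx, wy, wz], ...], "gripper": [gripper, ...]}. A call has 1 to 12 rows; each row shifts and turns the commanded pose from where the row before left it; what a row does not reach is not made up. A row lasts 1/8 s, in which the tool goes at most 62.5 mm and 10.7 degrees, less where a joint would pass 70% of its speed; a pose out of reach is approached as far as the arm can. A call is refused whole if a number of a shift passes 1 or a number of a turn 1, either way. A call with a gripper value outside its range is refused whole. The fingers move at their own pace and stop on an object; the grip force is fixed at half the most. Time passes only in rows, so rows that do not move let the fingers close. It gives the time, the measured TCP pose, the force and the opening at its end, in the units of the state.
- r.sense(): the state, without advancing time (a new reading comes with each control period).
- r.capture(name): name is "scene" or "top" or "wrist"; returns a dict with "image" (420x560x3 uint8, blue, green, red), "intrinsics" (3x3 intrinsics, pixels), "k1" (the pictures are not rectified: a ray, as slopes to the right and down, at radius r is drawn at 1 + k1 r^2 times it, then the intrinsics apply), "R" (3x3) and "t" (3): a world point X has camera coordinates R X + t. Camera axes: x right, y down, z forward; pixel columns grow to the right and rows downward; lengths in m; the calibration is good to about 2 mm. A picture is of the moment at which its call begins. There is no depth.
- r.finish_job(): hands the job in, once; it reports no verdict.
The state is a dict: "time_s": time; "joints": joint angles; "joint_velocities": joint speeds; "effort": joint torques, N m; "tcp_pos": TCP position; "ee_rot": TCP orientation; "wrist_force": force on the tool from outside, world axes, zero at the start; "moment": the same for the moment, N m; "gripper_width": opening from 0.0 (shut) to 1.0 (fully open).
Only numpy, scipy, OpenCV 4.12 (cv2) and the standard library are available. Lean on these libraries where they do the work, as an engineer would, in place of code of your own. Each camera call takes 0.05 s, during which the arm holds its last target.

## Working session

There is one attempt and no reset: what is moved stays moved. The work goes in short steps, Python scripts to look and compute and a tool call to move; the robot and the scene stay as the last step left them, time stands still between calls to the robot, and variables do not carry over. Pictures are saved under pics/ and viewed, and the job is handed in when it is done.

Besides the shell and the picture viewer there is one more tool, called after "Emit:" as a command line: name --argument value ..., lists and objects as JSON in quotes. servo_tool: Moves the arm, as the interface text tells. Its arguments: {"type":"object","properties":{"slide":{"type":"array","items":{"type":"array","items":{"type":"number"}}},"twist":{"type":"array","items":{"type":"array","items":{"type":"number"}}},"gripper":{"type":"array","items":{"type":"number"}}},"required":["slide","twist","gripper"]}

```bash
ls; mkdir -p pics
python3 - <<'E'
from station import r
import cv2,pickle
s=r.sense();print(s)
for n in ["scene","top","wrist"]:
    c=r.capture(n);cv2.imwrite(f"pics/{n}0.png",c["image"]);pickle.dump(c,open(f"{n}0.pkl","wb"));print(n,c["intrinsics"],c["k1"],c["R"],c["t"])
E
```

```text
pics
{'time_s': 0.0, 'joints': array([ 8.30570973e+01,  2.20914629e+01,  3.78559382e-01, -3.00200583e-02,
       -6.84110319e+01, -1.48145901e+01]), 'joint_velocities': array([ 0.02851099,  0.04125404,  0.02760575,  0.03057119, -0.0827289 ,
        0.05903832]), 'effort': array([-7.98387355e-04, -3.90665460e+01,  1.87403798e+01,  4.22013626e+00,
        1.09401857e-02, -2.00142672e-04]), 'tcp_pos': array([0.2314469 , 0.57990526, 0.22144121]), 'ee_rot': array([[ 9.28689443e-01, -3.70857606e-01, -7.45087506e-04],
       [-3.70858345e-01, -9.28687098e-01, -2.08827810e-03],
       [ 8.25006623e-05,  2.21568374e-03, -9.99997542e-01]]), 'wrist_force': array([ 0.0505476 , -0.28173863, -0.17172529]), 'moment': array([-0.03335821, -0.0352277 , -0.00018787]), 'gripper_width': 0.999412138922838}
scene [[430.72632206   0.         280.00426309]
 [  0.         430.72632206 215.98793799]
 [  0.           0.           1.        ]] -0.1094233676509999 [[ 0.2277996   0.9736931   0.00539306]
 [ 0.8307869  -0.19147142 -0.52262016]
 [-0.50783902  0.12353315 -0.85254858]] [-0.15266933 -0.36605323  1.52371565]
top [[507.49507571   0.         272.87141482]
 [  0.         507.49507571 216.69979271]
 [  0.           0.           1.        ]] 0.0377715131984932 [[-0.05413531 -0.99853212 -0.00172575]
 [-0.97788669  0.0533655  -0.20221213]
 [ 0.2020074  -0.00925923 -0.97934023]] [0.06006831 0.53753719 1.2700714 ]
wrist [[315.79398643   0.         279.88492877]
 [  0.         315.79398643 210.84063179]
 [  0.           0.           1.        ]] -0.007807389613557321 [[-0.37020656 -0.92894838  0.00141827]
 [-0.89028114  0.35523188  0.28497334]
 [-0.26522934  0.10423634 -0.95853439]] [ 0.62354447 -0.03409891  0.39195933]
```

View pics/scene0.png

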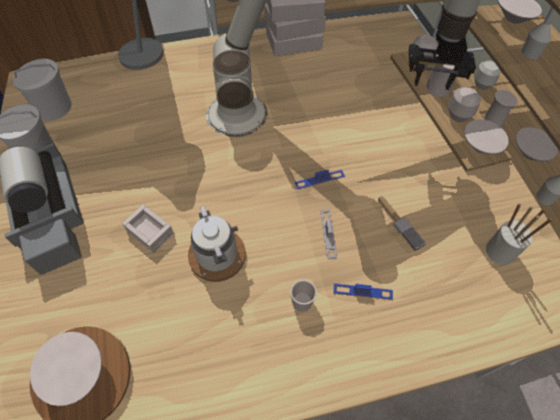

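View pics/top0.png

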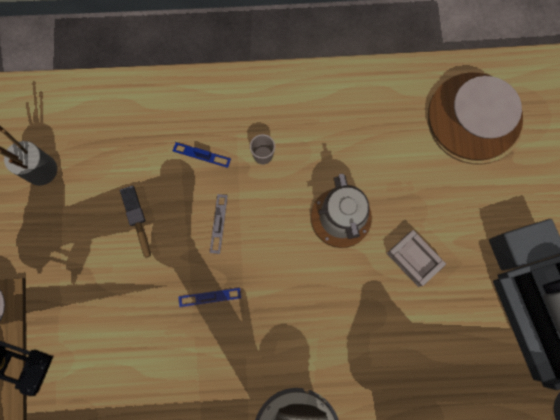

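View pics/wrist0.png

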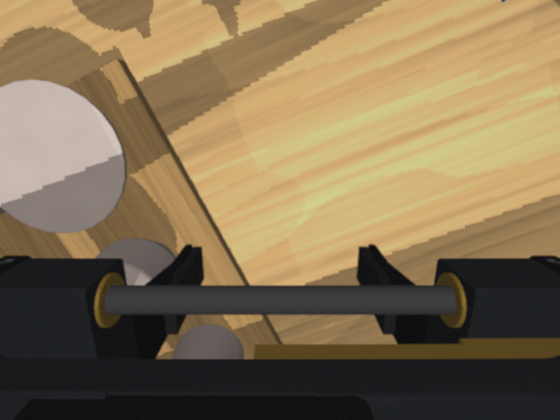

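The scene view has the steel bar at (329,234), the jar at (214,240), the cup at (303,295) and the brush at (400,222), with two blue decoy bars. In the top view the bar is at (218,223) and the jar at (346,212). I'll zoom in next.

```bash
cat > h.py <<'E'
import numpy as np,cv2,pickle
def load(f): return pickle.load(open(f,"rb"))
def ray(c,uv):
    K=c["intrinsics"];uv=np.asarray(uv,float)
    d=np.array([(uv[0]-K[0,2])/K[0,0],(uv[1]-K[1,2])/K[1,1]])
    s=cv2.undistortPoints(uv.reshape(1,1,2),K,np.array([c["k1"],0,0,0,0.]))[0,0]
    R=np.array(c["R"]);o=-R.T@np.array(c["t"]);v=R.T@np.array([s[0],s[1],1.]);return o,v
def plane(c,uv,z):
    o,v=ray(c,uv);return o+v*(z-o[2])/v[2]
def proj(c,X):
    X=np.asarray(X,float).reshape(-1,3);p=X@np.array(c["R"]).T+np.array(c["t"])
    s=p[:,:2]/p[:,2:];s=s*(1+c["k1"]*(s**2).sum(1,keepdims=True));K=c["intrinsics"]
    return np.c_[s[:,0]*K[0,0]+K[0,2],s[:,1]*K[1,1]+K[1,2]]
def tri(l):
    A=np.zeros((3,3));b=np.zeros(3)
    for c,uv in l:
        o,v=ray(c,uv);v/=np.linalg.norm(v);M=np.eye(3)-np.outer(v,v);A+=M;b+=M@o
    return np.linalg.solve(A,b)
def crop(c,x,y,w,h,k,name):
    im=c["image"][y:y+h,x:x+w];cv2.imwrite(name,cv2.resize(im,None,fx=k,fy=k,interpolation=cv2.INTER_CUBIC))
E
python3 - <<'E'
from h import *
s=load("scene0.pkl");t=load("top0.pkl")
def both(c,a,b,name,k):
    A=[cv2.resize(c["image"][y:y+h,x:x+w],(390,390),interpolation=cv2.INTER_CUBIC) for x,y,w,h in(a,b)]
    cv2.imwrite(name,np.hstack(A))
both(s,(295,200,65,65),(182,202,65,65),"pics/s1.png",6)
both(t,(185,190,65,65),(310,175,65,65),"pics/t1.png",6)
E
```

```text
(no output)
```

View pics/s1.png

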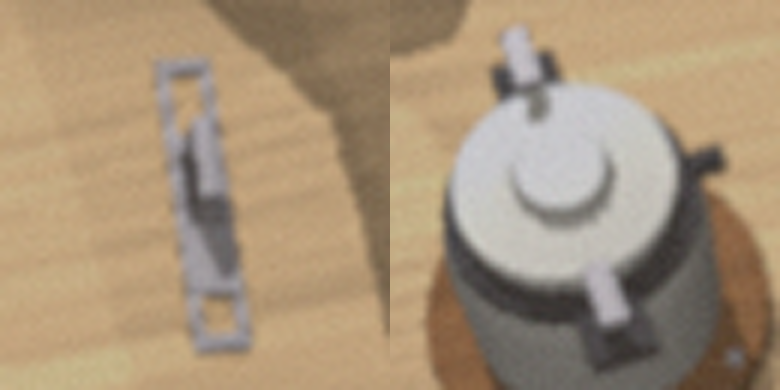

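View pics/t1.png

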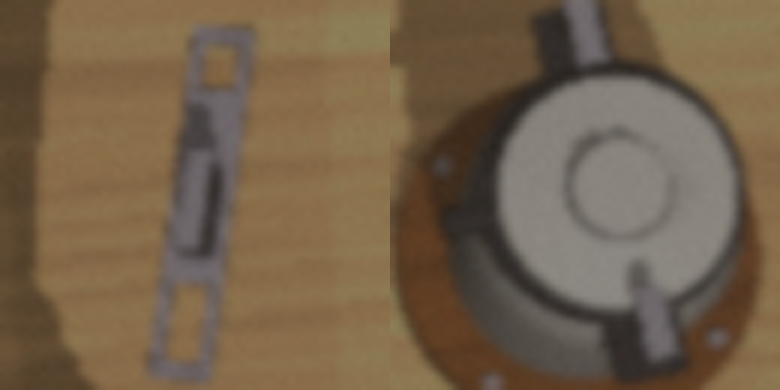

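Run:
```python
from h import *
s=load("scene0.pkl");t=load("top0.pkl")
S=lambda o,p,off=0:((p[0]-off)/6+o[0]-.4,(p[1])/6+o[1]-.4)
bs=[(157,62),(210,62),(250,345),(195,352)];bt=[(193,25),(253,27),(213,380),(150,373)]
P=[plane(s,S((295,200),p),.004) for p in bs];Q=[plane(t,S((185,190),p),.004) for p in bt]
print("scene",np.round(P,4),np.mean(P,0));print("top",np.round(Q,4),np.mean(Q,0))
for nm,a,b,z in[("boss",(562,168),(621,187),.1487),]:
    print(nm,plane(s,S((182,202),a,390),z),plane(t,S((310,175),b,390),z),tri([(s,S((182,202),a,390)),(t,S((310,175),b,390))]))
both=np.hstack([cv2.resize(s["image"][200:240,190:230],(390,390),interpolation=cv2.INTER_CUBIC),cv2.resize(t["image"][170:250,310:390],(390,390),interpolation=cv2.INTER_CUBIC)])
cv2.imwrite("pics/x.png",both)
def heads(c,o,p,off=0):
    return plane(c,S(o,p,off),.154)
for nm,p in[("near a",(510,28)),("near a2",(525,28)),("near b",(540,83)),("far a",(597,265)),("far b",(620,325))]:
    print(nm,heads(s,(182,202),p,390))
for nm,p in[("near a",(648,290)),("near b",(665,358))]:
    print("top",nm,heads(t,(310,175),p,390))
```

```text
scene [[0.4615 0.176  0.004 ]
 [0.4676 0.2023 0.004 ]
 [0.6247 0.1754 0.004 ]
 [0.6222 0.1488 0.004 ]] [0.54400647 0.17562805 0.004     ]
top [[0.6229 0.1802 0.004 ]
 [0.6205 0.1529 0.004 ]
 [0.4595 0.1765 0.004 ]
 [0.4641 0.2044 0.004 ]] [0.54174913 0.17851911 0.004     ]
boss [ 0.54063451 -0.15452227  0.1487    ] [ 0.53780233 -0.15236676  0.1487    ] [ 0.53854782 -0.15384949  0.14488694]
near a [ 0.46821198 -0.16640201  0.154     ]
near a2 [ 0.46971049 -0.1599265   0.154     ]
near b [ 0.49945921 -0.1574475   0.154     ]
far a [ 0.59320671 -0.1468261   0.154     ]
far b [ 0.62283107 -0.14186702  0.154     ]
top near a [ 0.49386983 -0.15872825  0.154     ]
top near b [ 0.46598732 -0.16310292  0.154     ]
```

View pics/x.png

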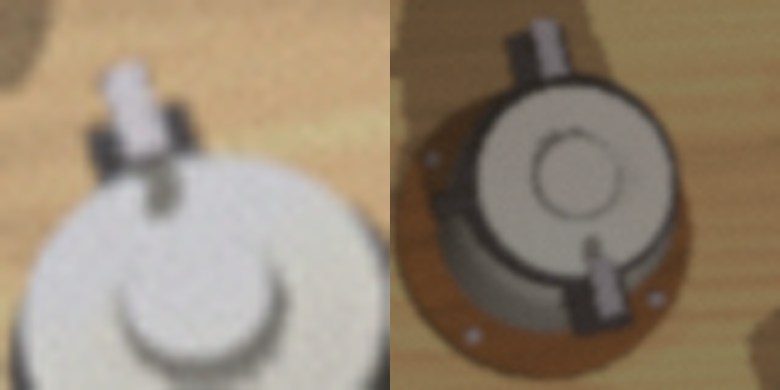

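Run:
```python
from h import *
s=load("scene0.pkl");t=load("top0.pkl");w=load("wrist0.pkl")
from station import r
st=r.sense();T=st["ee_rot"]
o=-np.array(w["R"]).T@w["t"];print("cam in tool",T.T@(o-st["tcp_pos"]),"fwd in tool",T.T@np.array(w["R"]).T@[0,0,1],"right",T.T@np.array(w["R"]).T@[1,0,0])
print("tcp px",proj(w,st["tcp_pos"]))
print("cup",plane(t,(262,148),.05),plane(s,(303,295),.05),"brush",plane(t,(135,210),.01),plane(s,(405,228),.01),"mould",plane(t,(416,257),.04))
```

```text
cam in tool [ 0.07867504  0.00069111 -0.16279161] fwd in tool [-2.85049814e-01  6.84026285e-05  9.58512701e-01] right [6.89637689e-04 9.99999753e-01 1.33726432e-04]
tcp px [[278.60478396 262.15787326]]
cup [0.73136215 0.04975493 0.05      ] [0.73033112 0.04709239 0.05      ] brush [0.58804699 0.401413   0.01      ] [0.58261674 0.40226503 0.01      ] mould [ 0.41652049 -0.33359568  0.04      ]
```

Emit:
servo_tool --slide '[[0.57, -0.745, -0.06], [0.57, -0.745, -0.06], [0.57, -0.745, -0.06], [0.57, -0.745, -0.06], [0.57, -0.745, -0.06], [0.57, -0.745, -0.06], [0.57, -0.745, -0.06], [0.57, -0.745, -0.06], [0.57, -0.745, -0.06], [0, 0, 0], [0, 0, 0]]' --twist '[[0, 0, 0.237], [0, 0, 0.237], [0, 0, 0.237], [0, 0, 0.237], [0, 0, 0.237], [0, 0, 0.237], [0, 0, 0.237], [0, 0, 0.237], [0, 0, 0.237], [0, 0, 0], [0, 0, 0]]' --gripper '[0.4, 0.4, 0.4, 0.4, 0.4, 0.4, 0.4, 0.4, 0.4, 0.4, 0.4]'

```text
time_s: 1.52
tcp_pos: [0.5393, 0.1779, 0.1898]
ee_rot: [[0.988, -0.157, -0.001], [-0.157, -0.988, -0.0], [-0.001, 0.0, -1.0]]
wrist_force: [-0.3, 0.1, 0.5]
gripper_width: 0.6
```

```bash
cat > snap.py <<'E'
import sys
from station import r
from h import *
def snap(cam,tag):
    c=r.capture(cam);c["st"]=r.sense();cv2.imwrite(f"pics/{tag}.png",c["image"]);pickle.dump(c,open(f"{tag}.pkl","wb"));return c
if __name__=="__main__":
    c=snap(sys.argv[1],sys.argv[2]);s=c["st"];np.set_printoptions(precision=4,suppress=True)
    R=s["ee_rot"];print(s["time_s"],s["tcp_pos"],"head",np.degrees(np.arctan2(R[1,0],R[0,0])),"z",R[:,2],"F",s["wrist_force"],s["gripper_width"])
E
python3 snap.py wrist w1
```

```text
1.575 [0.5391 0.1786 0.19  ] head -8.938028909259847 z [-0.0003  0.     -1.    ] F [-0.1682 -0.2026 -0.4664] 0.6026641789826417
```

View pics/w1.png

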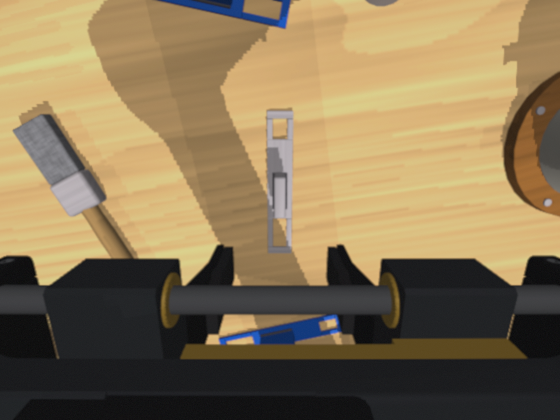

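The wrist view puts the bar at columns 266–293 and rows 109–252, with the rib at about (280,195). It lines up well with the tool.

Run:
```python
from h import *
c=load("w1.pkl");im=c["image"][100:260,240:320].copy()
cv2.imwrite("pics/w1c.png",cv2.resize(im,None,fx=3.7,fy=3.7,interpolation=cv2.INTER_CUBIC))
P=[plane(c,p,.004) for p in[(266.5,109),(293,109),(291.5,251),(267.5,252)]];n=(P[0]+P[1])/2;f=(P[2]+P[3])/2
d=n-f;print(P,(n+f)/2,np.degrees(np.arctan2(d[1],d[0])),np.linalg.norm(d))
d/=np.linalg.norm(d);print("origin",(n+f)/2-.005*d)
print("rib",plane(c,(280,195),.038))
```

```text
[array([0.6268365 , 0.17772995, 0.004     ]), array([0.62248982, 0.1501943 , 0.004     ]), array([0.46247202, 0.17533645, 0.004     ]), array([0.46567092, 0.20394854, 0.004     ])] [0.54436731 0.17680231 0.004     ] -9.08530260469649 0.16263201845422176
origin [0.53943004 0.17759183 0.004     ]
rib [0.54093917 0.17691319 0.038     ]
```

View pics/w1c.png

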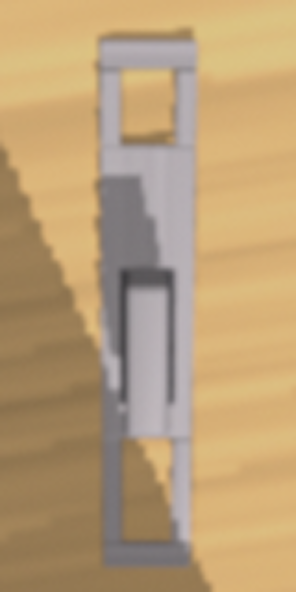

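Emit:
servo_tool --slide '[[0, -0.02, -0.8], [0, 0, -0.8], [0, 0, -0.7], [0, 0, -0.4], [0, 0, -0.2], [0, 0, -0.1], [0, 0, 0], [0, 0, 0], [0, 0, 0], [0, 0, 0], [0, 0, 0]]' --twist '[[0, 0, 0], [0, 0, 0], [0, 0, 0], [0, 0, 0], [0, 0, 0], [0, 0, 0], [0, 0, 0], [0, 0, 0], [0, 0, 0], [0, 0, 0], [0, 0, 0]]' --gripper '[0.4, 0.4, 0.4, 0.4, 0.4, 0.4, 0.4, 1, 1, 1, 1]'

```text
time_s: 2.95
tcp_pos: [0.5395, 0.1769, 0.0103]
ee_rot: [[0.988, -0.156, 0.0], [-0.156, -0.988, 0.0], [0.0, -0.0, -1.0]]
wrist_force: [0.4, -0.4, -0.1]
gripper_width: 0.233
```

Emit:
servo_tool --slide '[[0, 0, 0], [0, 0, 0], [0, 0, 0.3], [0, 0, 0.7], [0, 0, 0.9], [0, -0.5, 0.8], [0, -0.9, 0.5], [0.02, -0.9, 0.13], [0.03, -0.9, 0], [0.03, -0.9, 0], [0.04, -0.9, 0], [0, -0.5, 0]]' --twist '[[0, 0, 0], [0, 0, 0], [0, 0, 0], [0, 0, 0], [0, 0, 0], [0, 0, 0.4], [0, 0, 0.4], [0, 0, 0.4], [0, 0, 0.4], [0, 0, 0.4], [0, 0, 0.4], [0, 0, 0.48]]' --gripper '[1, 1, 1, 1, 1, 1, 1, 1, 1, 1, 1, 1]'

```text
time_s: 4.45
tcp_pos: [0.5457, -0.1553, 0.209]
ee_rot: [[0.99, 0.144, -0.002], [0.144, -0.99, 0.0], [-0.002, -0.001, -1.0]]
wrist_force: [-0.3, -0.0, -2.5]
gripper_width: 0.137
```

Emit:
servo_tool --slide '[[0, 0, 0], [0, 0, 0]]' --twist '[[0, 0, 0], [0, 0, 0]]' --gripper '[1, 1]'

```text
time_s: 4.7
tcp_pos: [0.5462, -0.1527, 0.2093]
ee_rot: [[0.99, 0.144, -0.001], [0.144, -0.99, 0.001], [-0.001, -0.001, -1.0]]
wrist_force: [-1.2, -0.2, -1.0]
gripper_width: 0.14
```

```bash
python3 snap.py wrist w2; python3 snap.py scene s2
```

```text
4.75 [ 0.5464 -0.1523  0.2095] head 8.335808115384232 z [-0.001   0.0004 -1.    ] F [-0.6426  0.5998 -2.8148] 0.13816025752696606
4.8 [ 0.5465 -0.1521  0.2097] head 8.371586711895588 z [-0.0005  0.0003 -1.    ] F [-0.6786 -0.4355 -2.025 ] 0.13779363493182004
```

View pics/w2.png

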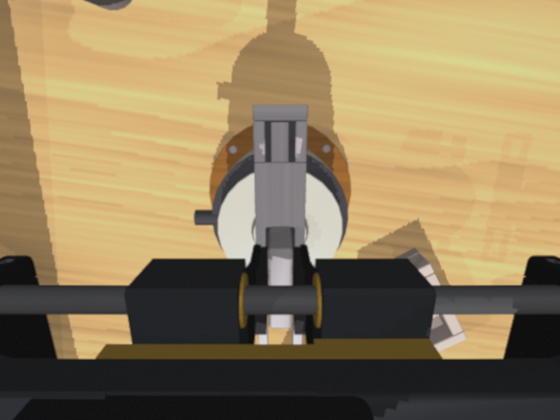

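View pics/s2.png

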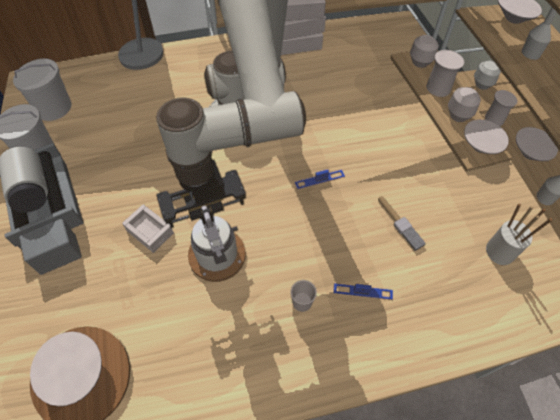

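Run:
```python
from h import *
c=load("w2.pkl");cv2.imwrite("pics/w2c.png",cv2.resize(c["image"][90:270,220:360],None,fx=4,fy=3.3,interpolation=cv2.INTER_CUBIC)[:600])
```

```text
(no output)
```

View pics/w2c.png

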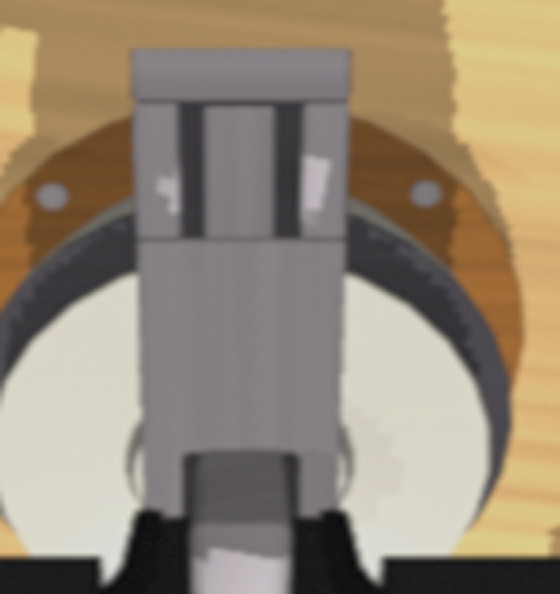

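Run:
```python
from h import *
np.set_printoptions(precision=4,suppress=True)
c=load("w2.pkl");st=c["st"];T=st["ee_rot"];p=st["tcp_pos"]
f=lambda u,v:(220+u/4-.4,90+v/3.3-.4)
def L(uv,z): return T.T@(plane(c,uv,z)-p)
zt=p[2]-.0103+.004
for n,u,v,z in[("outer end L",133,50,zt),("outer end R",350,50,zt),("web top L",135,102,zt),("web top R",349,102,zt),("inner edge L",137,238,zt),("R",346,238,zt),("head L top",205,105,.154),("head R top",275,105,.154),("head L bot",205,236,.154),("head R bot",274,236,.154),("rib",190,460,p[2]+.0277),("rib",296,460,p[2]+.0277)]:
    print(n,L(f(u,v),z))
```

```text
outer end L [ 0.0841 -0.0127  0.0062]
outer end R [0.0841 0.0149 0.0062]
web top L [ 0.0764 -0.0126  0.0062]
web top R [0.0764 0.0149 0.0062]
inner edge L [ 0.0552 -0.0129  0.0063]
R [0.0552 0.015  0.0062]
head L top [ 0.0753 -0.005   0.0555]
head R top [0.0753 0.0067 0.0554]
head L bot [ 0.049  -0.0052  0.0555]
head R bot [0.049  0.0067 0.0555]
rib [ 0.0294 -0.0048 -0.0277]
rib [ 0.0294  0.0073 -0.0277]
```

Emit:
servo_tool --slide '[[0.2, 0.03, 0.26], [0.2, 0.03, 0], [0, 0, 0], [0, 0, 0], [0, 0, 0], [0, 0, 0], [0, 0, 0], [0, 0, 0]]' --twist '[[-0.129, 0.879, 0], [-0.129, 0.879, 0], [-0.129, 0.879, 0], [-0.129, 0.879, 0], [-0.129, 0.879, 0], [-0.129, 0.879, 0], [0, 0, 0], [0, 0, 0]]' --gripper '[1, 1, 1, 1, 1, 1, 1, 1]'

```text
time_s: 5.8
tcp_pos: [0.5709, -0.1489, 0.2257]
ee_rot: [[0.84, 0.146, -0.522], [0.123, -0.989, -0.077], [-0.528, 0.001, -0.849]]
wrist_force: [-1.0, -0.5, -0.9]
gripper_width: 0.136
```

```bash
python3 snap.py wrist w3; python3 snap.py scene s3
python3 - <<'E'
from h import *
a=load("w3.pkl")["image"];b=load("s3.pkl")["image"]
cv2.imwrite("pics/m3.png",np.hstack([cv2.resize(a[90:290,200:360],(400,500),interpolation=cv2.INTER_CUBIC),cv2.resize(b[190:290,175:255],(400,500),interpolation=cv2.INTER_CUBIC)]))
E
```

```text
5.85 [ 0.5707 -0.1491  0.2263] head 8.339820890299373 z [-0.522  -0.0773 -0.8495] F [ 0.083  -0.6149 -1.8667] 0.13742119162843475
5.9 [ 0.5706 -0.1492  0.2266] head 8.322070520750302 z [-0.5218 -0.0771 -0.8496] F [ 0.1348 -0.1722 -1.9001] 0.13448642602495833
```

View pics/m3.png

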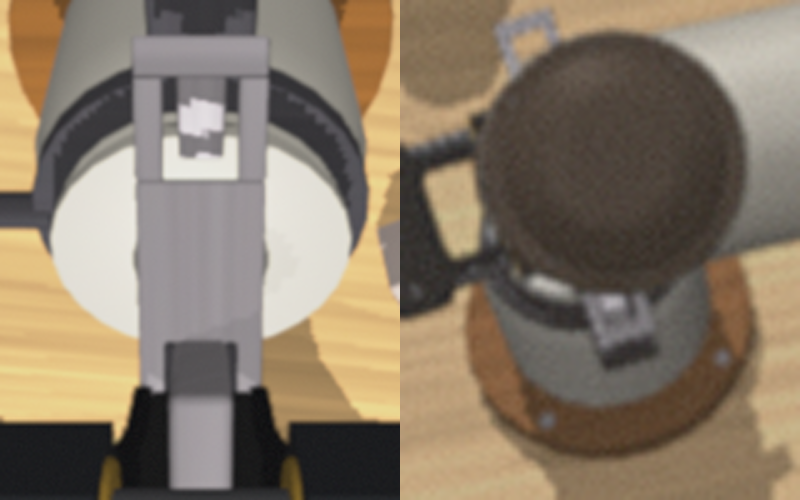

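```bash
cat > meas.py <<'E'
from h import *
np.set_printoptions(precision=4,suppress=True)
def barpt(c,uv,zl=.004,off=.0103):
    # intersect with bar-local plane z=zl; returns local coords along tool x,y (bar local approx)
    st=c["st"];T=st["ee_rot"];p=st["tcp_pos"];o,v=ray(c,uv);n=T[:,2];q=p+n*(off-zl)
    X=o+v*(n@(q-o))/(n@v);return T.T@(X-p)
def pt(c,uv,z):
    st=c["st"];X=plane(c,uv,z);h=np.radians(8.35);return X,np.array([[np.cos(h),np.sin(h)],[-np.sin(h),np.cos(h)]])@(X[:2]-st["tcp_pos"][:2])
E
python3 - <<'E'
from meas import *
c=load("w3.pkl");g=lambda u,v:(200+u/2.5-.3,90+v/2.5-.3)
for n,u,v in[("outL",133,38),("outR",269,38),("web inner",135,76),("web innR",267,76),("inL",137,181),("inR",265,181)]: print(n,barpt(c,g(u,v)))
for u,v in[(180,155),(223,155),(181,100),(224,100)]: print("head",*pt(c,g(u,v),.154))
E
```

```text
outL [ 0.0843 -0.0132  0.0063]
outR [0.0844 0.0143 0.0063]
web inner [ 0.0769 -0.013   0.0063]
web innR [0.0769 0.0141 0.0063]
inL [ 0.0554 -0.0131  0.0063]
inR [0.0554 0.0142 0.0063]
head [ 0.5911 -0.1411  0.154 ] [0.0214 0.0049]
head [ 0.5928 -0.1524  0.154 ] [ 0.0214 -0.0065]
head [ 0.6082 -0.1392  0.154 ] [0.0385 0.0044]
head [ 0.6097 -0.1498  0.154 ] [ 0.0385 -0.0064]
```

Emit:
servo_tool --slide '[[0, -0.005, -0.14], [0, 0, -0.14], [0, 0, -0.14], [0, 0, -0.12], [0, 0, 0], [0, 0, 0]]' --twist '[[0, 0, 0], [0, 0, 0], [0, 0, 0], [0, 0, 0], [0, 0, 0], [0, 0, 0]]' --gripper '[1, 1, 1, 1, 1, 1]'

```text
time_s: 6.65
tcp_pos: [0.5708, -0.1498, 0.1932]
ee_rot: [[0.839, 0.145, -0.524], [0.123, -0.989, -0.077], [-0.53, 0.0, -0.848]]
wrist_force: [0.5, 0.4, -1.7]
gripper_width: 0.138
```

```bash
python3 snap.py wrist w4
python3 - <<'E'
from h import *
a=load("w4.pkl")["image"]
cv2.imwrite("pics/m4.png",cv2.resize(a[95:215,220:340],(600,600),interpolation=cv2.INTER_CUBIC))
E
```

```text
6.7 [ 0.5708 -0.1497  0.1933] head 8.310993867844156 z [-0.5237 -0.077  -0.8484] F [ 0.4194  0.3001 -1.4103] 0.13316505972832687
```

View pics/m4.png

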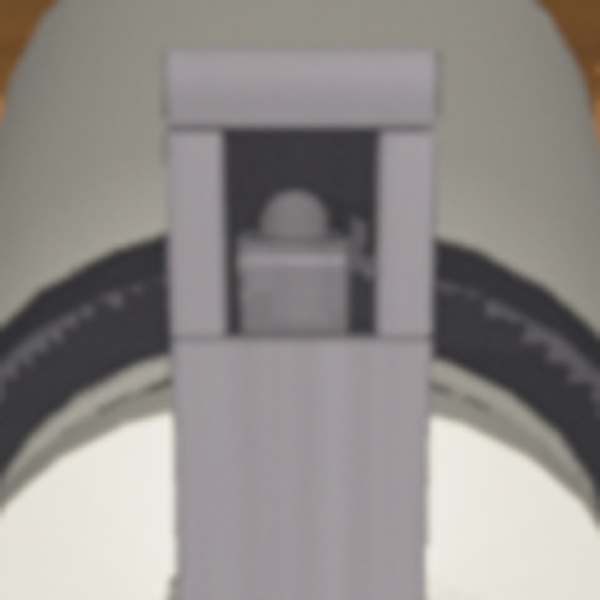

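Run:
```python
from meas import *
c=load("w4.pkl");g=lambda u,v:(220+u/5-.4,95+v/5-.4)
for n,u,v in[("out",300,50),("web inner",300,128),("in",300,337)]: print(n,barpt(c,g(u,v)))
for u,v,z in[(295,266,.154),(295,237,.150)]: print("head",*pt(c,g(u,v),z))
print("shank base top",*pt(c,g(295,190),.126))
```

```text
out [0.0841 0.0005 0.0063]
web inner [0.0764 0.0005 0.0063]
in [0.055  0.0005 0.0063]
head [ 0.6193 -0.1427  0.154 ] [ 0.049 -0.   ]
head [ 0.62   -0.1426  0.15  ] [ 0.0498 -0.    ]
shank base top [ 0.6095 -0.144   0.126 ] [0.0392 0.    ]
```

Emit:
servo_tool --slide '[[0, 0.01, 0.013], [0, 0, 0], [-0.033, -0.005, 0], [-0.033, -0.005, 0], [-0.033, -0.005, 0], [-0.033, -0.005, 0], [-0.033, -0.005, 0], [-0.033, -0.005, 0], [-0.033, -0.005, 0], [-0.033, -0.005, 0], [0, 0, 0], [0, 0, 0]]' --twist '[[0, 0, 0], [0, 0, 0], [0, 0, 0], [0, 0, 0], [0, 0, 0], [0, 0, 0], [0, 0, 0], [0, 0, 0], [0, 0, 0], [0, 0, 0], [0, 0, 0], [0, 0, 0]]' --gripper '[1, 1, 1, 1, 1, 1, 1, 1, 1, 1, 1, 1]'

```text
time_s: 8.2
tcp_pos: [0.5549, -0.1515, 0.1939]
ee_rot: [[0.839, 0.145, -0.524], [0.123, -0.989, -0.077], [-0.53, 0.0, -0.848]]
wrist_force: [-0.9, 0.5, -2.7]
gripper_width: 0.136
```

```bash
python3 snap.py wrist w5
python3 - <<'E'
from h import *
a=load("w5.pkl")["image"]
cv2.imwrite("pics/m5.png",cv2.resize(a[95:215,220:340],(600,600),interpolation=cv2.INTER_CUBIC))
E
```

```text
8.25 [ 0.5549 -0.1515  0.1939] head 8.311114445736074 z [-0.524  -0.0769 -0.8482] F [ 0.1696 -0.1627 -1.7357] 0.1330514508307289
```

View pics/m5.png

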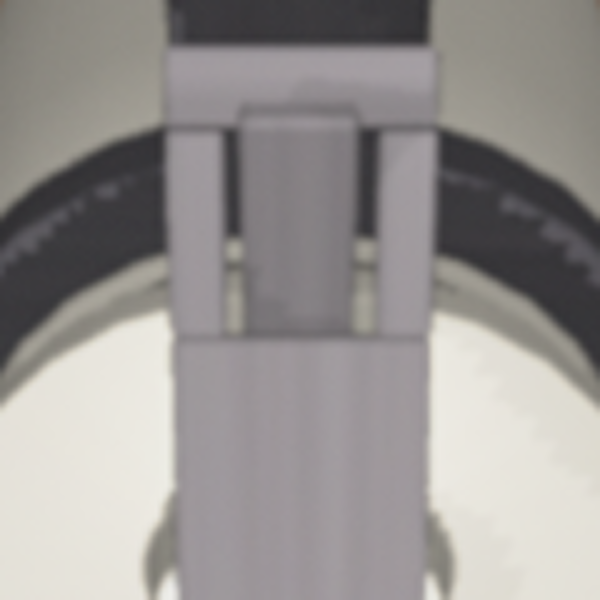

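Emit:
servo_tool --slide '[[-0.016, -0.0025, 0], [-0.016, -0.0025, 0], [0, 0, 0]]' --twist '[[0, 0, 0], [0, 0, 0], [0, 0, 0]]' --gripper '[1, 1, 1]'

```text
time_s: 8.62
tcp_pos: [0.5529, -0.1519, 0.194]
ee_rot: [[0.839, 0.145, -0.524], [0.123, -0.989, -0.077], [-0.53, 0.0, -0.848]]
wrist_force: [-0.7, -0.5, -1.9]
gripper_width: 0.14
```

Emit:
servo_tool --slide '[[-0.008, -0.001, 0], [-0.008, -0.001, 0], [0, 0, 0]]' --twist '[[0, 0, 0], [0, 0, 0], [0, 0, 0]]' --gripper '[1, 1, 1]'

```text
time_s: 9.0
tcp_pos: [0.5519, -0.152, 0.194]
ee_rot: [[0.839, 0.145, -0.524], [0.123, -0.989, -0.077], [-0.53, 0.0, -0.848]]
wrist_force: [-0.2, -0.3, -1.6]
gripper_width: 0.136
```

Emit:
servo_tool --slide '[[-0.008, -0.001, 0], [0, 0, 0]]' --twist '[[0, 0, 0], [0, 0, 0]]' --gripper '[1, 1]'

```text
time_s: 9.25
tcp_pos: [0.5515, -0.152, 0.194]
ee_rot: [[0.839, 0.145, -0.524], [0.123, -0.989, -0.077], [-0.53, 0.0, -0.848]]
wrist_force: [-0.1, -0.2, -2.3]
gripper_width: 0.136
```

Emit:
servo_tool --slide '[[-0.008, -0.001, 0], [0, 0, 0]]' --twist '[[0, 0, 0], [0, 0, 0]]' --gripper '[1, 1]'

```text
time_s: 9.5
tcp_pos: [0.551, -0.1521, 0.1939]
ee_rot: [[0.839, 0.145, -0.524], [0.123, -0.989, -0.077], [-0.53, 0.0, -0.848]]
wrist_force: [0.2, 0.0, -1.9]
gripper_width: 0.133
```

Emit:
servo_tool --slide '[[-0.008, -0.001, 0], [0, 0, 0]]' --twist '[[0, 0, 0], [0, 0, 0]]' --gripper '[1, 1]'

```text
time_s: 9.75
tcp_pos: [0.5505, -0.1521, 0.1939]
ee_rot: [[0.839, 0.145, -0.524], [0.123, -0.989, -0.077], [-0.53, 0.0, -0.848]]
wrist_force: [-0.1, -0.1, -2.6]
gripper_width: 0.135
```

Emit:
servo_tool --slide '[[-0.008, -0.001, 0], [0, 0, 0]]' --twist '[[0, 0, 0], [0, 0, 0]]' --gripper '[1, 1]'

```text
time_s: 10.0
tcp_pos: [0.5502, -0.1522, 0.1939]
ee_rot: [[0.84, 0.145, -0.524], [0.123, -0.989, -0.077], [-0.529, 0.0, -0.848]]
wrist_force: [0.6, -0.1, -2.5]
gripper_width: 0.135
```

Emit:
servo_tool --slide '[[-0.006, -0.001, 0], [0, 0, 0]]' --twist '[[0, 0, 0], [0, 0, 0]]' --gripper '[1, 1]'

```text
time_s: 10.25
tcp_pos: [0.5499, -0.1522, 0.1939]
ee_rot: [[0.84, 0.145, -0.523], [0.123, -0.989, -0.077], [-0.529, 0.0, -0.849]]
wrist_force: [1.1, 1.5, -2.5]
gripper_width: 0.139
```

```bash
python3 snap.py wrist w6
python3 - <<'E'
from h import *
a=load("w6.pkl")["image"]
cv2.imwrite("pics/m6.png",cv2.resize(a[95:215,220:340],(600,600),interpolation=cv2.INTER_CUBIC))
E
```

```text
10.3 [ 0.5499 -0.1522  0.1939] head 8.311399291357707 z [-0.5234 -0.0769 -0.8486] F [ 0.3448  0.2472 -1.9021] 0.13460146852382623
```

View pics/m6.png

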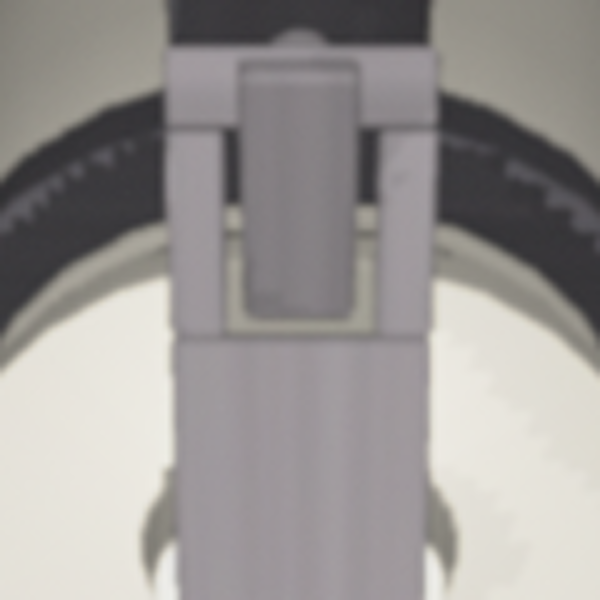

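Run:
```python
from meas import *
c=load("w6.pkl");g=lambda u,v:(220+u/5-.4,95+v/5-.4)
st=c["st"];T=st["ee_rot"]
for n,u,v in[("out",300,47),("web inner",300,127),("in",300,337)]:
    b=barpt(c,g(u,v));print(n,b,"jar-rel world",T@b)
for u,v in[(300,68),(300,319)]: print("head",*pt(c,g(u,v),.154))
```

```text
out [0.0843 0.0005 0.0063] jar-rel world [ 0.0676  0.0094 -0.05  ]
web inner [0.0765 0.0005 0.0063] jar-rel world [ 0.061   0.0084 -0.0458]
in [0.0549 0.0005 0.0063] jar-rel world [ 0.0429  0.0057 -0.0344]
head [ 0.6211 -0.1424  0.154 ] [ 0.0718 -0.0006]
head [ 0.5909 -0.1468  0.154 ] [ 0.0413 -0.0005]
```

Emit:
servo_tool --slide '[[-0.024, -0.0035, -0.03], [-0.025, -0.0037, -0.032], [-0.026, -0.0038, -0.033], [0, 0, 0], [0, 0, 0]]' --twist '[[0.048, -0.326, 0], [0.048, -0.326, 0], [0.048, -0.326, 0], [0, 0, 0], [0, 0, 0]]' --gripper '[1, 1, 1, 1, 1]'

```text
time_s: 10.92
tcp_pos: [0.5453, -0.153, 0.1885]
ee_rot: [[0.889, 0.145, -0.435], [0.13, -0.989, -0.064], [-0.44, 0.0, -0.898]]
wrist_force: [0.9, 0.0, -2.0]
gripper_width: 0.139
```

```bash
python3 snap.py wrist w7
python3 - <<'E'
from h import *
a=load("w7.pkl")["image"]
cv2.imwrite("pics/m7.png",cv2.resize(a[95:215,220:340],(600,600),interpolation=cv2.INTER_CUBIC))
E
```

```text
10.975 [ 0.5453 -0.1529  0.1884] head 8.321402355686565 z [-0.435  -0.0641 -0.8981] F [-0.0721 -0.34   -0.7189] 0.13586686085290875
```

View pics/m7.png

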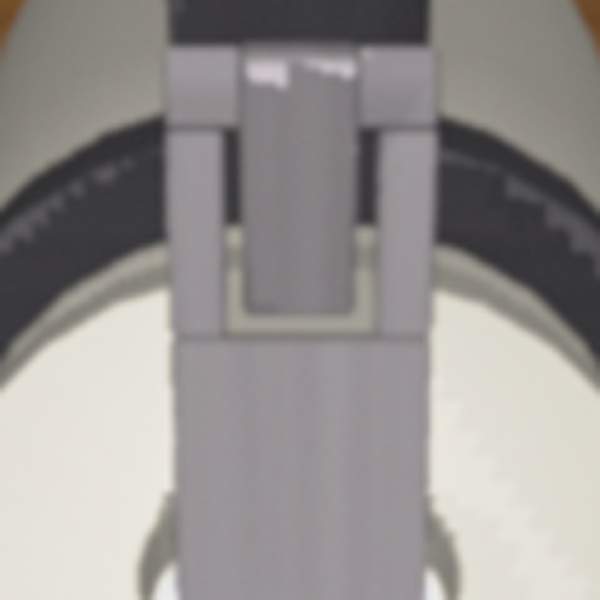

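Emit:
servo_tool --slide '[[-0.024, -0.0035, -0.037], [-0.0225, -0.0033, -0.038], [-0.021, -0.003, -0.039], [0, 0, 0], [0, 0, 0]]' --twist '[[0.049, -0.336, 0], [0.049, -0.336, 0], [0.049, -0.336, 0], [0, 0, 0], [0, 0, 0]]' --gripper '[1, 1, 1, 1, 1]'

```text
time_s: 11.6
tcp_pos: [0.5413, -0.1535, 0.1814]
ee_rot: [[0.93, 0.145, -0.338], [0.136, -0.989, -0.05], [-0.342, 0.0, -0.94]]
wrist_force: [0.9, -0.1, -1.8]
gripper_width: 0.133
```

```bash
python3 snap.py wrist w8
python3 - <<'E'
from h import *
a=load("w8.pkl")["image"]
cv2.imwrite("pics/m8.png",cv2.resize(a[95:215,220:340],(600,600),interpolation=cv2.INTER_CUBIC))
E
```

```text
11.65 [ 0.5413 -0.1535  0.1814] head 8.322762372466679 z [-0.3384 -0.0499 -0.9397] F [ 2.0618  1.0421 -1.6221] 0.13532761551696157
```

View pics/m8.png

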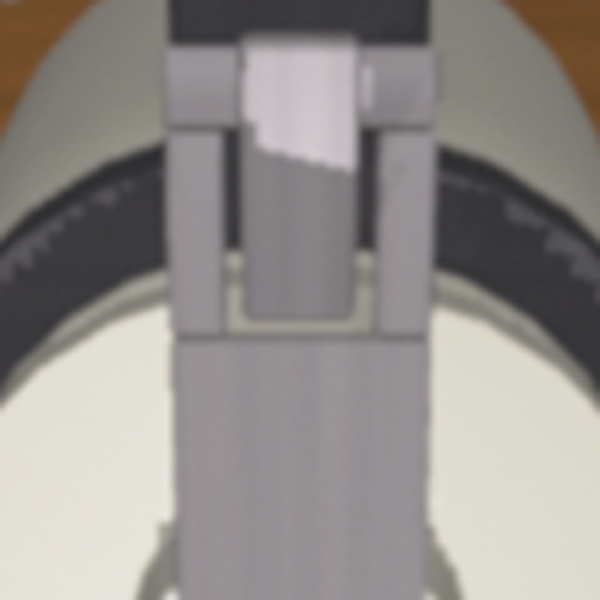

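Emit:
servo_tool --slide '[[-0.02, -0.003, -0.039], [-0.019, -0.0028, -0.04], [-0.017, -0.0025, -0.041], [0, 0, 0]]' --twist '[[0.048, -0.33, 0], [0.048, -0.33, 0], [0.048, -0.33, 0], [0, 0, 0]]' --gripper '[1, 1, 1, 1]'

```text
time_s: 12.15
tcp_pos: [0.5379, -0.154, 0.1744]
ee_rot: [[0.96, 0.145, -0.238], [0.14, -0.989, -0.035], [-0.241, 0.0, -0.971]]
wrist_force: [2.4, 0.4, -2.0]
gripper_width: 0.138
```

Emit:
servo_tool --slide '[[-0.016, -0.0024, -0.042], [-0.014, -0.002, -0.043], [-0.013, -0.002, -0.043], [0, 0, 0]]' --twist '[[0.048, -0.33, 0], [0.048, -0.33, 0], [0.048, -0.33, 0], [0, 0, 0]]' --gripper '[1, 1, 1, 1]'

```text
time_s: 12.65
tcp_pos: [0.5355, -0.1544, 0.1666]
ee_rot: [[0.98, 0.145, -0.137], [0.143, -0.989, -0.021], [-0.138, 0.001, -0.99]]
wrist_force: [3.3, -0.2, -3.4]
gripper_width: 0.137
```

```bash
python3 snap.py wrist w9;python3 snap.py scene s9
python3 - <<'E'
from h import *
a=load("w9.pkl")["image"];b=load("s9.pkl")["image"]
cv2.imwrite("pics/m9.png",np.hstack([cv2.resize(a[95:215,240:320],(400,600),interpolation=cv2.INTER_CUBIC),cv2.resize(b[190:280,180:240],(400,600),interpolation=cv2.INTER_CUBIC)]))
E
```

```text
12.7 [ 0.5355 -0.1544  0.1666] head 8.323077538689732 z [-0.1374 -0.0208 -0.9903] F [ 1.7221  0.1509 -2.5756] 0.1371671584604196
12.75 [ 0.5355 -0.1544  0.1666] head 8.323925672339554 z [-0.1376 -0.0208 -0.9903] F [ 1.8317 -0.3134 -2.4194] 0.13322206447820922
```

View pics/m9.png

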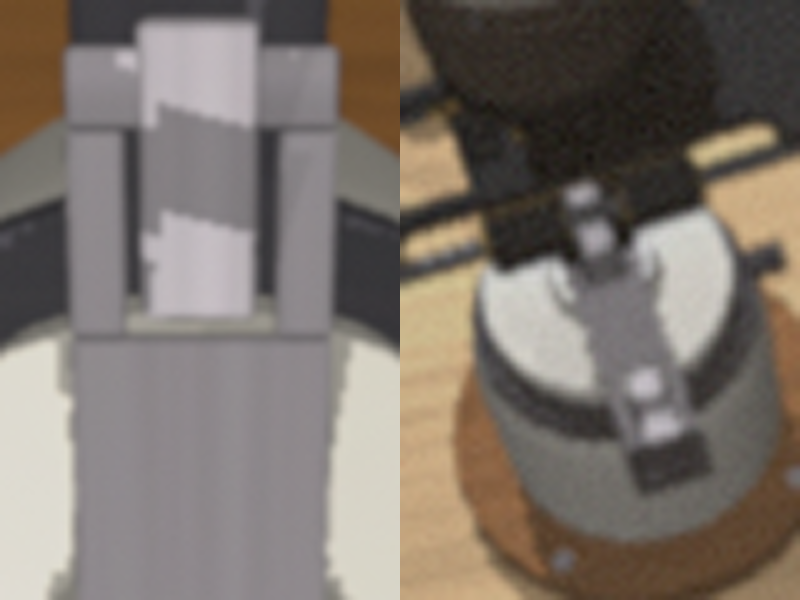

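Emit:
servo_tool --slide '[[-0.006, -0.001, -0.038], [-0.007, -0.001, -0.038], [-0.006, -0.001, -0.037], [0, 0, 0]]' --twist '[[0.04, -0.275, 0], [0.04, -0.275, 0], [0.04, -0.275, 0], [0, 0, 0]]' --gripper '[1, 1, 1, 1]'

```text
time_s: 13.25
tcp_pos: [0.5341, -0.1546, 0.1601]
ee_rot: [[0.988, 0.145, -0.051], [0.145, -0.989, -0.008], [-0.052, 0.001, -0.999]]
wrist_force: [1.1, 0.7, -1.6]
gripper_width: 0.137
```

```bash
python3 snap.py wrist w10;python3 snap.py top t10;python3 snap.py scene s10
python3 - <<'E'
from h import *
a=load("w10.pkl")["image"];b=load("s10.pkl")["image"];t=load("t10.pkl")["image"]
cv2.imwrite("pics/m10.png",np.hstack([cv2.resize(a[95:215,240:320],(267,400),interpolation=cv2.INTER_CUBIC),cv2.resize(b[190:280,180:240],(267,400),interpolation=cv2.INTER_CUBIC),cv2.resize(t[160:250,315:375],(266,400),interpolation=cv2.INTER_CUBIC)]))
E
```

```text
13.3 [ 0.5341 -0.1547  0.1601] head 8.329075062268249 z [-0.0517 -0.0083 -0.9986] F [ 1.8228  0.0087 -1.6017] 0.13448554205510546
13.35 [ 0.5342 -0.1547  0.1601] head 8.328419767704396 z [-0.0517 -0.0083 -0.9986] F [ 1.0016  0.5077 -0.7174] 0.13607280519477322
13.4 [ 0.5342 -0.1546  0.16  ] head 8.328545497799892 z [-0.0517 -0.0083 -0.9986] F [ 1.4927  0.0127 -0.2451] 0.1309101273600013
```

View pics/m10.png

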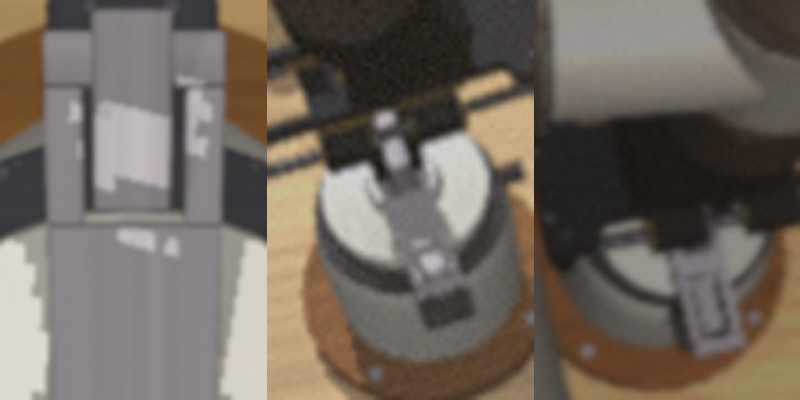

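Run:
```python
from h import *
t=load("t10.pkl")["image"]
cv2.imwrite("pics/t10z.png",cv2.resize(t[205:255,335:375],(480,600),interpolation=cv2.INTER_CUBIC))
```

```text
(no output)
```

View pics/t10z.png

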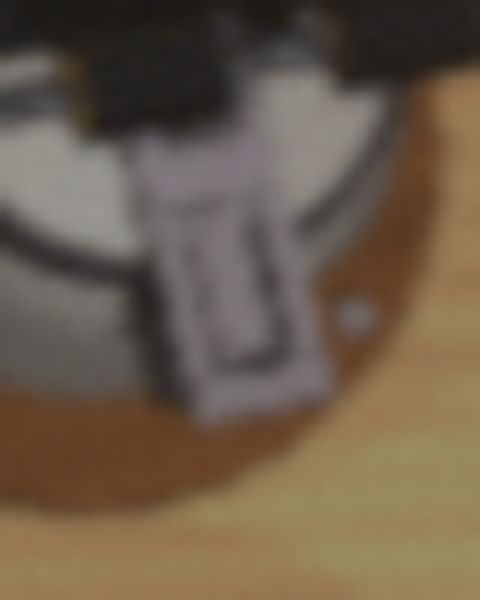

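Emit:
servo_tool --slide '[[-0.001, 0.01, 0], [0, 0, 0], [-0.004, 0, -0.038], [0, 0, 0]]' --twist '[[0, 0, -0.06], [0, 0, 0], [0.036, -0.245, 0], [0, 0, 0]]' --gripper '[1, 1, 1, 1]'

```text
time_s: 13.9
tcp_pos: [0.5339, -0.1541, 0.1581]
ee_rot: [[0.99, 0.138, -0.023], [0.138, -0.99, -0.004], [-0.023, 0.001, -1.0]]
wrist_force: [1.5, 0.1, 1.5]
gripper_width: 0.137
```

```bash
python3 snap.py top t11;python3 - <<'E'
from h import *
t=load("t11.pkl")["image"]
cv2.imwrite("pics/t11z.png",cv2.resize(t[205:255,335:375],(480,600),interpolation=cv2.INTER_CUBIC))
E
```

```text
13.95 [ 0.5339 -0.1541  0.158 ] head 7.951430443130108 z [-0.0235 -0.004  -0.9997] F [ 0.6384 -0.4064  3.2581] 0.13544793225632773
```

View pics/t11z.png

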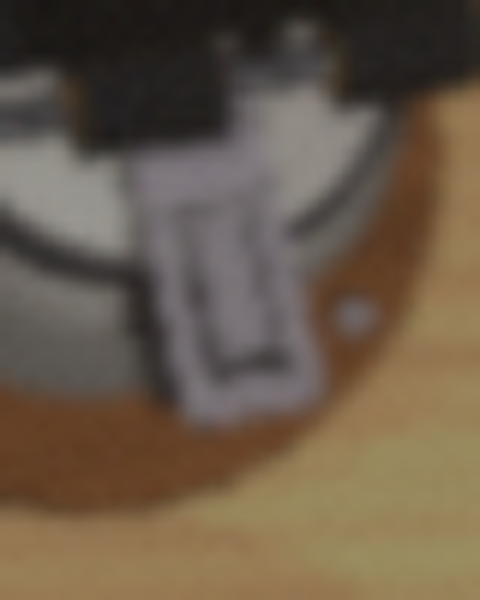

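Emit:
servo_tool --slide '[[-0.002, 0, -0.02], [-0.002, 0, -0.02], [0, 0, 0]]' --twist '[[0.016, -0.112, 0], [0.016, -0.112, 0], [0, 0, 0]]' --gripper '[1, 1, 1]'

```text
time_s: 14.32
tcp_pos: [0.5337, -0.1542, 0.1562]
ee_rot: [[0.99, 0.139, 0.0], [0.139, -0.99, -0.001], [0.0, 0.001, -1.0]]
wrist_force: [-0.1, -0.2, 7.0]
gripper_width: 0.138
```

```bash
python3 snap.py wrist w12;python3 snap.py top t12;python3 - <<'E'
from h import *
t=load("t12.pkl")["image"];a=load("w12.pkl")["image"]
cv2.imwrite("pics/t12z.png",np.hstack([cv2.resize(t[205:255,335:375],(400,500),interpolation=cv2.INTER_CUBIC),cv2.resize(a[95:215,240:320],(333,500),interpolation=cv2.INTER_CUBIC)]))
E
```

```text
14.375 [ 0.5337 -0.1542  0.1562] head 7.971634207889738 z [-0.0001 -0.0009 -1.    ] F [-1.426  -0.2827  7.1275] 0.13697957812081174
14.425 [ 0.5337 -0.1542  0.1562] head 7.970528161157943 z [-0.0002 -0.0009 -1.    ] F [0.1192 0.3231 7.1644] 0.13539094776622504
```

View pics/t12z.png

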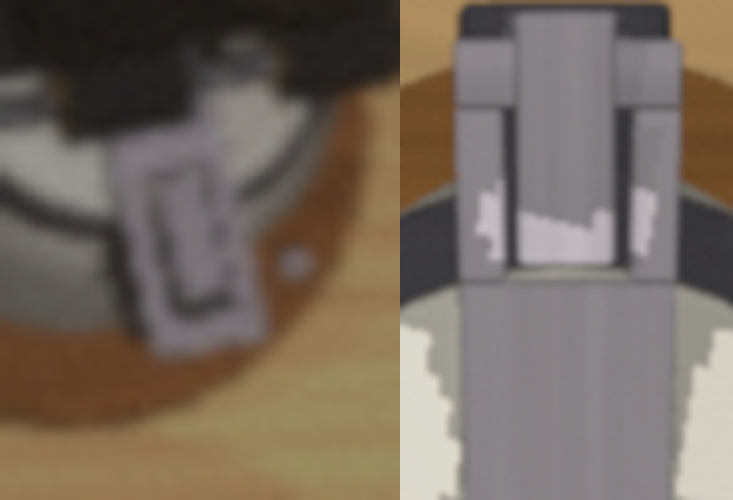

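Emit:
servo_tool --slide '[[0, 0, -0.013], [0, 0, 0], [0.017, 0.0024, 0], [0.033, 0.0047, 0], [0, 0, 0]]' --twist '[[0, 0, 0], [0, 0, 0], [0, 0, 0], [0, 0, 0], [0, 0, 0]]' --gripper '[1, 1, 1, 1, 1]'

```text
time_s: 15.05
tcp_pos: [0.5339, -0.1542, 0.1552]
ee_rot: [[0.99, 0.138, -0.007], [0.138, -0.99, -0.001], [-0.007, 0.0, -1.0]]
wrist_force: [-6.3, 0.0, 10.7]
gripper_width: 0.136
```

```bash
python3 snap.py wrist w13;python3 snap.py top t13;python3 - <<'E'
from h import *
t=load("t13.pkl")["image"];a=load("w13.pkl")["image"]
cv2.imwrite("pics/t13z.png",np.hstack([cv2.resize(t[205:255,335:375],(400,500),interpolation=cv2.INTER_CUBIC),cv2.resize(a[95:215,240:320],(333,500),interpolation=cv2.INTER_CUBIC)]))
E
```

```text
15.1 [ 0.5339 -0.1542  0.1552] head 7.950959885027533 z [-0.0067 -0.0013 -1.    ] F [-6.2968 -0.7214 10.382 ] 0.1360672744820725
15.15 [ 0.5339 -0.1542  0.1552] head 7.954354305436186 z [-0.0067 -0.0013 -1.    ] F [-5.2128 -0.7835 10.7685] 0.1322575783236505
```

View pics/t13z.png

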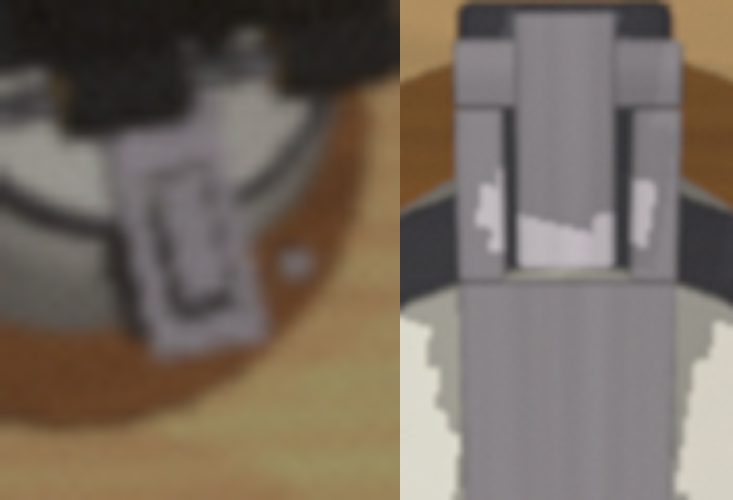

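Emit:
servo_tool --slide '[[0.01, 0.0014, 0.006], [0.01, 0.0014, 0], [0, 0, 0]]' --twist '[[0, 0, 0], [0, 0, 0], [0, 0, 0]]' --gripper '[1, 1, 1]'

```text
time_s: 15.52
tcp_pos: [0.5345, -0.1541, 0.1553]
ee_rot: [[0.99, 0.138, -0.008], [0.138, -0.99, -0.001], [-0.008, 0.0, -1.0]]
wrist_force: [-6.4, -0.5, 10.4]
gripper_width: 0.132
```

Emit:
servo_tool --slide '[[0.017, 0.0024, 0], [0.017, 0.0024, 0], [0.017, 0.0024, 0], [0, 0, 0]]' --twist '[[0.01, -0.07, 0], [0, 0, 0], [0, 0, 0], [0, 0, 0]]' --gripper '[1, 1, 1, 1]'

```text
time_s: 16.02
tcp_pos: [0.5375, -0.1536, 0.1553]
ee_rot: [[0.99, 0.138, -0.001], [0.138, -0.99, -0.0], [-0.001, 0.0, -1.0]]
wrist_force: [-6.4, -0.3, 10.2]
gripper_width: 0.133
```

```bash
python3 snap.py wrist w14;python3 snap.py top t14;python3 - <<'E'
from h import *
t=load("t14.pkl")["image"];a=load("w14.pkl")["image"]
cv2.imwrite("pics/t14z.png",np.hstack([cv2.resize(t[205:255,335:375],(400,500),interpolation=cv2.INTER_CUBIC),cv2.resize(a[95:215,240:320],(333,500),interpolation=cv2.INTER_CUBIC)]))
E
```

```text
16.075 [ 0.5374 -0.1537  0.1553] head 7.946249540489835 z [-0.0011 -0.0002 -1.    ] F [-6.5433 -1.2806  9.7067] 0.13841405791635739
16.125 [ 0.5374 -0.1537  0.1553] head 7.943580378076927 z [-0.001  -0.0002 -1.    ] F [-7.1158 -0.677   9.7546] 0.13392765841648066
```

View pics/t14z.png

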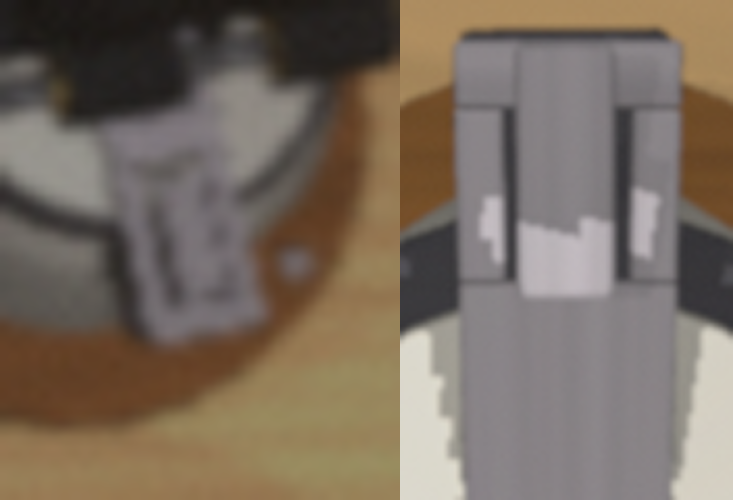

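Emit:
servo_tool --slide '[[0.017, 0.0024, 0], [0.017, 0.0024, 0], [0.017, 0.0024, 0], [0, 0, 0]]' --twist '[[0, 0, 0], [0, 0, 0], [0, 0, 0], [0, 0, 0]]' --gripper '[1, 1, 1, 1]'

```text
time_s: 16.62
tcp_pos: [0.5405, -0.1532, 0.1553]
ee_rot: [[0.99, 0.138, -0.001], [0.138, -0.99, -0.0], [-0.001, 0.0, -1.0]]
wrist_force: [-6.1, -1.3, 10.2]
gripper_width: 0.134
```

Emit:
servo_tool --slide '[[0.017, 0.0024, 0], [0.017, 0.0024, 0], [0.017, 0.0024, 0], [0, 0, 0]]' --twist '[[0, 0, 0], [0, 0, 0], [0, 0, 0], [0, 0, 0]]' --gripper '[1, 1, 1, 1]'

```text
time_s: 17.12
tcp_pos: [0.5435, -0.1528, 0.1553]
ee_rot: [[0.99, 0.138, -0.001], [0.138, -0.99, -0.0], [-0.001, 0.0, -1.0]]
wrist_force: [-7.1, -0.4, 10.4]
gripper_width: 0.134
```

```bash
python3 snap.py wrist w15;python3 snap.py top t15;python3 - <<'E'
from h import *
t=load("t15.pkl")["image"];a=load("w15.pkl")["image"]
cv2.imwrite("pics/t15z.png",np.hstack([cv2.resize(t[205:255,335:375],(400,500),interpolation=cv2.INTER_CUBIC),cv2.resize(a[95:215,240:320],(333,500),interpolation=cv2.INTER_CUBIC)]))
E
```

```text
17.175 [ 0.5436 -0.1528  0.1553] head 7.948190074848216 z [-0.0012 -0.0003 -1.    ] F [-7.0386 -1.2987 10.299 ] 0.1347273955680546
17.225 [ 0.5435 -0.1528  0.1553] head 7.944888675249175 z [-0.0012 -0.0003 -1.    ] F [-7.6124 -0.9746 10.1684] 0.1362709807949259
```

View pics/t15z.png

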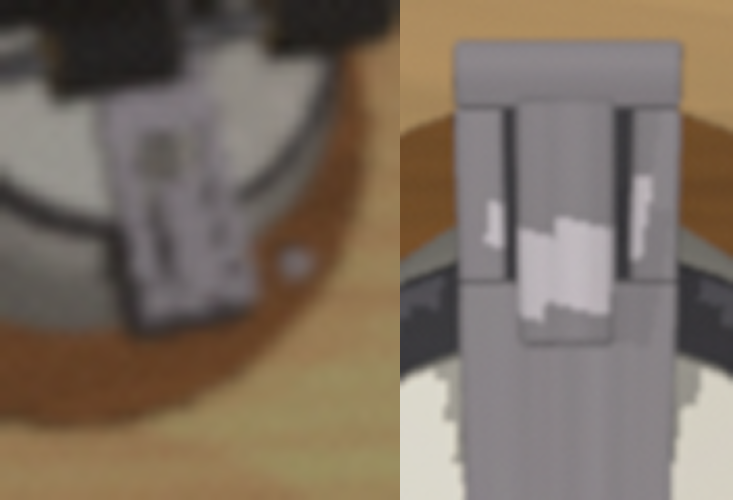

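Emit:
servo_tool --slide '[[0.014, 0.002, 0], [0.014, 0.002, 0], [0, 0, 0]]' --twist '[[0, 0, 0], [0, 0, 0], [0, 0, 0]]' --gripper '[1, 1, 1]'

```text
time_s: 17.6
tcp_pos: [0.5452, -0.1526, 0.1552]
ee_rot: [[0.99, 0.138, -0.001], [0.138, -0.99, -0.0], [-0.001, 0.0, -1.0]]
wrist_force: [-6.0, -1.0, 10.4]
gripper_width: 0.138
```

```bash
python3 snap.py wrist w16;python3 - <<'E'
from h import *
a=load("w16.pkl")["image"]
cv2.imwrite("pics/t16z.png",cv2.resize(a[95:215,240:320],(333,500),interpolation=cv2.INTER_CUBIC))
E
```

```text
17.65 [ 0.5452 -0.1526  0.1553] head 7.945204445845109 z [-0.0013 -0.0003 -1.    ] F [-6.1185 -1.3262 10.4143] 0.13853603804586057
```

View pics/t16z.png

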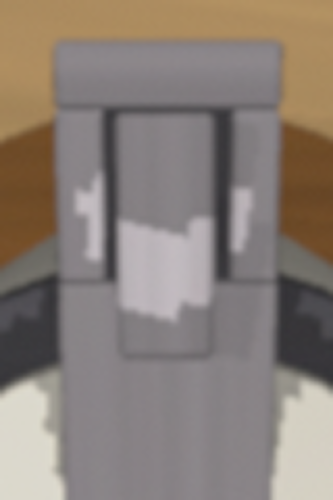

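Emit:
servo_tool --slide '[[-0.02, -0.003, 0.008], [-0.02, -0.003, 0.008], [0, 0, 0.004], [0, 0, 0]]' --twist '[[0, 0, 0], [0, 0, 0], [0, 0, 0], [0, 0, 0]]' --gripper '[1, 1, 1, 1]'

```text
time_s: 18.15
tcp_pos: [0.5451, -0.1526, 0.1562]
ee_rot: [[0.99, 0.138, 0.004], [0.138, -0.99, 0.0], [0.004, 0.0, -1.0]]
wrist_force: [-0.8, -0.9, 6.4]
gripper_width: 0.131
```

Emit:
servo_tool --slide '[[0, 0, 0.006], [0, 0, 0], [0, 0, 0], [0, 0, 0], [0, 0, 0]]' --twist '[[0, 0, 0], [0, 0, 0], [0, 0, 0], [0, 0, 0], [0, 0, 0]]' --gripper '[1, 1, 0.8, 0.7, 0.6]'

```text
time_s: 18.77
tcp_pos: [0.546, -0.152, 0.1556]
ee_rot: [[0.99, 0.138, 0.005], [0.138, -0.99, 0.001], [0.005, -0.0, -1.0]]
wrist_force: [-0.5, -0.4, -0.2]
gripper_width: 0.326
```

Emit:
servo_tool --slide '[[0, 0, 0], [0, 0, 0.1], [0, 0, 0.4], [0, 0, 0.8], [0, 0, 0.9], [0, 0, 0.9], [0, 0, 0.3], [-0.6, 0, 0], [-0.9, 0, 0], [-0.9, 0, 0], [0, 0, 0]]' --twist '[[0, 0, 0], [0, 0, 0], [0, 0, 0], [0, 0, 0], [0, 0, 0], [0, 0, 0], [0, 0, 0], [0, 0, 0], [0, 0, 0], [0, 0, 0], [0, 0, 0]]' --gripper '[0.6, 0.6, 0.6, 0.6, 0.6, 0.6, 0.6, 0.6, 0.6, 0.6, 0.6]'

```text
time_s: 20.15
tcp_pos: [0.3992, -0.1524, 0.362]
ee_rot: [[0.99, 0.138, 0.01], [0.138, -0.99, 0.001], [0.01, 0.001, -1.0]]
wrist_force: [0.7, -0.7, 0.0]
gripper_width: 0.401
```

```bash
python3 snap.py wrist w17;python3 snap.py scene s17;python3 snap.py top t17;python3 - <<'E'
from h import *
a=load("w17.pkl")["image"];b=load("s17.pkl")["image"];t=load("t17.pkl")["image"]
cv2.imwrite("pics/m17.png",np.hstack([cv2.resize(b[195:275,180:245],(400,500),interpolation=cv2.INTER_CUBIC),cv2.resize(t[165:245,310:375],(400,500),interpolation=cv2.INTER_CUBIC)]))
E
```

```text
20.2 [ 0.401  -0.1523  0.3617] head 7.947619207818292 z [ 0.0095  0.0006 -1.    ] F [ 1.1126 -0.9561 -0.3969] 0.40506544649575876
20.25 [ 0.402  -0.1522  0.3612] head 7.951894489009492 z [ 0.0084  0.0006 -1.    ] F [ 0.9179  0.219  -0.9896] 0.4000687813514532
20.3 [ 0.4026 -0.1522  0.3607] head 7.954454142899073 z [ 0.0072  0.0006 -1.    ] F [-0.7059 -0.3972  0.3222] 0.4000447901242607
```

View pics/m17.png

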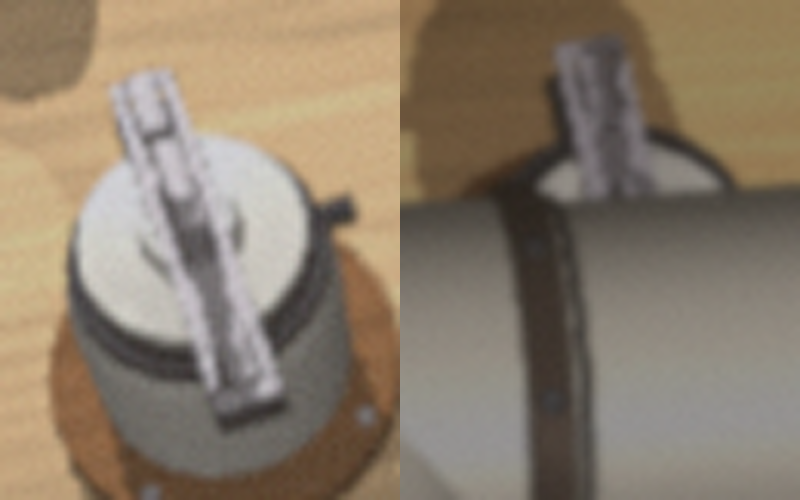

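View pics/w17.png

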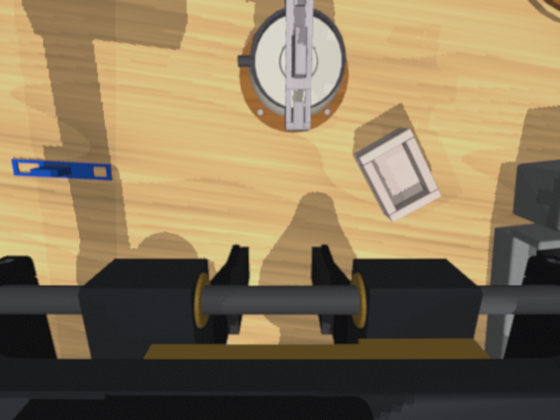

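Run:
```python
from meas import *
a=load("w17.pkl");b=load("s17.pkl")
cv2.imwrite("pics/m18.png",np.hstack([cv2.resize(a["image"][0:140,250:350],(400,560),interpolation=cv2.INTER_CUBIC),cv2.resize(b["image"][203:273,192:242],(400,560),interpolation=cv2.INTER_CUBIC)]))
```

```text
(no output)
```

View pics/m18.png

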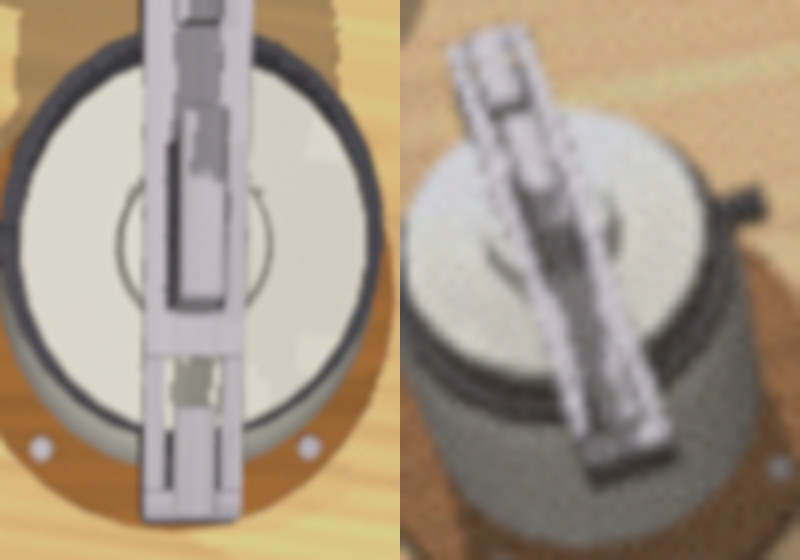

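The wrist and scene views both show the near head sitting over the long eye's outer web and the far head over the short eye's inner edge. The bar is centred on the boss at column 195 of the crop. I'm handing the job in.

Run:
```python
from station import r
s=r.sense();print(s["time_s"],s["wrist_force"],s["gripper_width"]);print(r.finish_job())
```

```text
20.3 [-0.70585498 -0.3972355   0.32221127] 0.4000447901242607
the job is handed in; nothing more can be done
None
```

The bar is clamped across the lid with both stud heads holding it. I let go, backed the arm clear and handed the job in at 20.3 s of the 42 s allowed; no verdict is reported back.

**What I did:** I gripped the steel bar by its rib and threaded the short eye under the far stud's head, tilted about 32° until it lightly touched the shank. Then I levelled the bar so the long eye went over the near stud, and slid it home by about 11.5 mm.

**Last checks:**
- **Heads:** in the last pictures the near head sits over the long eye's outer edge. About 9 mm of the bar was under the far head just before I let go.
- **Alignment:** the bar is centred on the boss sideways. It sits about 5 mm off the jar's axis along the studs, because the collar is off centre.
- **Height:** just before release, the tool reading put the bar's underside at about 146 mm, within 0.3° of level. I did not measure its height or tilt again afterwards.
- **Force:** the highest wrist readings were about 11 N down on the gasket and 7–8 N sideways while sliding. From that I estimate the gasket was squeezed less than 4.5 mm at most, and about 3 mm now.
- **Bystanders:** I steered well clear of the cup, mould and brush but did not measure them again at the end.

**Disagreements:** the cameras differed from each other by 2–3 mm, and the bar appeared about 2 mm off along the grip in the wrist view. I worked from views showing the bar and the heads together, and from touch. The slide home needed more push than I expected, apparently from friction on the boss, and the bar stopped roughly 0.7 mm short of nominal home.

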